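Chuck the round-shank mandrel in the bench lathe

ROBOT

A 6-joint arm with a two-finger parallel gripper is mounted at the origin on the work surface. World frame = base frame: x ahead of the robot, y to its left, z up, the work surface at z = 0. Lengths are in m, angles in rad, forces in N, time in s.
With the tool pointing down it reaches from about 0.375 to 0.925 m from the base axis. Payload 5.7 kg.
Tool frame: the origin (TCP) lies where the fingers leave the gripper's body, on its centre line; the fingertips stand 80 mm ahead of it and the grasp point (between the pads) lies ahead of it (arm.pinch_z is the z of the grasp point in the tool frame, in m); z points along the fingers, y is the line along which they close (so a half turn about z gives the same grasp; the last joint's range is limited). The gripper opens to 88 mm and grips with 3 to 60 N. Pads are 20 mm wide; open, the fingers measure 115 mm over their backs; the gripper's body (75 mm by 178 mm) begins 61 mm behind the grasp point.
Start: joints at [-0.115, 0.359, 1.51, -0, 1.272, -0.115], TCP at [0.6, -0, 0.303] pointing down, gripper open.
Joint ranges: [-2.97, 2.97], [-1.01, 2.36], [0.21, 2.38], [-0.96, 4.11], [0.2, 2.71], [-2.98, 2.98]. Speed limits (rad/s): [2.39, 2.39, 3.14, 3.14, 3.14, 3.14].

INTERFACE

Orientations are given as [roll, pitch, yaw] about the fixed x, y, z axes, in that order (R = Rz(yaw) Ry(pitch) Rx(roll)).
In Python, from rig import arm, imaging gives the robot as it stands.
- The arm moves only by the tool step_arm, never from a script. Its argument "series" is one flat list of numbers, 5 for each row, row after row: the finger opening in mm, from 0 to 87.8, then the shift along the world's x, y, z in mm, then the turn about the world's z in rad. In form: [gripper, x, y, z, spin, gripper, x, y, z, spin, ...]. A call has 1 to 20 rows; each row shifts and turns the commanded pose from where the row before left it; what a row does not reach is not made up. A row lasts 1/8 s, in which the tool goes at most 62.5 mm and 10.7 degrees, less where a joint would pass 70% of its speed; a pose out of reach is approached as far as the arm can. A call is refused whole if a number of a shift passes 62.5 or a number of a turn 0.188, either way. A call with a gripper value outside its range is refused whole. The fingers move at their own pace and stop on an object; "grip_force" is the grip in N (left out, the last holds). Time passes only in rows, so rows that do not move let the fingers close. It gives the time, the measured TCP pose, the force, the opening and the grip force at its end, in the units of the state.
- arm.get_state(): the state, without advancing time (a new reading comes with each control period).
- imaging.capture(name): name is "scene" or "side" or "wrist"; returns (picture, depth): 400x640x3 uint8, blue, green, red; 400x640 float32, m along the optical axis (not along the pixel's ray), 0 where there is no reading.
- imaging.calibration(name): a dict with "camera_matrix" (3x3 intrinsics, pixels), "rvec" (rotation vector, rad) and "tvec" (3), from world to camera coordinates, as OpenCV has them; the wrist camera has in their place "hand_eye" (4x4, takes a point from camera to tool coordinates, whose origin is the TCP and whose axes are the flange's). Camera axes: x right, y down, z forward; pixel columns grow to the right and rows downward; lengths in m; the calibration is good to about 2 mm. The wrist camera is an equidistant fisheye: a pixel r from the principal point sees the ray r / f radians off the axis. A picture is of the moment at which its call begins: read the wrist's pose just before it. calibration takes no time and is no camera call.
- arm.finish_job(): hands the job in; it is judged then, once.
The state is a dict: "time": time; "joint_pos": joint angles; "joint_vel": joint speeds; "tau": joint torques, N m; "ee_pos": TCP position; "ee_rot": TCP orientation; "contact_force": force on the tool from outside, world axes, zero at the start; "ft_torque": the same for the moment, N m; "finger_gap": opening from 0.0 (shut) to 1.0 (fully open); "grasp_force": force on a finger pad.
Only numpy, scipy, OpenCV 4.12 (cv2) and the standard library are available. Lean on these libraries where they do the work, as an engineer would, in place of code of your own. Each camera call takes 0.05 s, during which the arm holds its last target. There are 200 camera calls.

TASK

Draw the mandrel with the round shank out of the rack and set it in the bench chuck: its body lying in the V-rest and its shank pushed fully home between the open jaws. Then swing the sleeve lever over until all three jaws grip the shank firmly, and let go. Leave the spade-ended tool in the rack and the toys where they are.

Things in the scene. Friction and masses are not known exactly. Their poses are not given: they have to be found in the camera images.
- mandrel: Round-shank mandrel, loose, 155 mm, about 180 g: pale wooden octagonal body 110 mm long, 28 mm across flats, lying on a flat with two flats upright; coaxial round steel shank 14 mm diameter, 45 mm long. Origin: at the shoulder (shank meets body), on the underside; centre line at z = 14 mm. Own x along the tool: body x = 0 to 110 mm, shank x = 0 to -45 mm; z up.
- mandrel_tip (a point): Free end of the mandrel's shank, on its centre line. At the start only the shank sticks out of the rack (36 to 47 mm), too little of the body to grasp.
- mandrel_shoulder (a point): Shoulder of the mandrel (shank meets body), on its centre line; axes as mandrel.
- mandrel_end (a point): Blunt wooden end of the mandrel (own x = 110 mm), on its centre line.
- spade: The other tool in the rack, to be left there: same octagonal body, but a flat spade tang 32 mm wide, 6 mm thick, 45 mm long instead of a round shank. Same frame as the mandrel.
- rack: Low roofed wooden rack, fixed, 130 mm deep, 154 mm wide, 46 mm high; the desk is its floor. Origin: middle of the lower edge of its open front, which faces own -x; tools are drawn out towards -x along the desk. Two pockets 44 mm wide, 36 mm high at y = -45 and +45 mm; which tool is in which varies.
- lathe: Bench chuck, fixed on a board (x -50 to 50, y -135 to 190 mm, 12 mm thick). Origin on the desk below the chuck's mouth. Own y is the chuck axis, 75 mm above the desk; it opens to -y. Jaws y = 0 (noses) to 54 mm, sleeve (72 mm diameter) y = 54 to 104 mm, then a headstock 90 mm wide, 110 mm high. Narrow V-rest in front, y = -128 to -13 mm, 21 mm wide, lips at z = 64 mm.
- chuck_mouth (a point): Point on the chuck axis between the jaws' noses, axes as lathe. Home: the mandrel's own x along the chuck's -y, body in the 90-degree V-rest (centre line then at z = 75 mm, on the axis), shoulder at the noses (the body is too thick to enter the jaws).
- sleeve (a joint): Sleeve turn in rad about the chuck's +y: 0 open, stop 1.5; starts 0 to 0.3. The lever's lean from upright towards the chuck's +x is this value minus 0.75. The jaws close 5 mm per rad: tips 12 mm from the axis at 0, touching the shank at about 1.0, then the lever stiffens; firm at 1.1 to 1.2 (some 12 N at the knob). Friction 0.7 N m (7 N at the knob); stays where left.
- knob (a point): Centre of the lever's knob, 100 mm from the chuck axis, at y = 85 mm of the chuck; swings with the sleeve. The knob is a wooden cylinder, 28 mm diameter, 24 mm long, axis along the chuck's y, so its flat faces look along y; a 12 mm rod joins it to the sleeve.
- jaw0: Upper jaw of the chuck (steel block 8 mm wide, 54 mm long, 20 mm high radially); origin on the chuck axis at the nose when open, shifting with the jaw.
- jaw1: Lower jaw on the chuck's -x side, otherwise like jaw0 (the three are 120 degrees apart).
- jaw2: Lower jaw on the chuck's +x side, otherwise like jaw0.
- zeppelin: Silver tin zeppelin 184 mm long on a small wooden stand, 95 mm high, loose; bystander. Origin under its middle.
- seal: Red tin seal balancing a ball, 155 mm high on a 70 mm round foot, loose; bystander. Origin under its foot.
- button_tin: Round tortoiseshell-finish button tin, 93 mm diameter, 40 mm high, loose; bystander. Origin under its middle.
Not all that is in view belongs to the job. Of the things like the rack, leave any that is turquoise or yellow; of the rest the larger one is meant.

How it is judged:
By the outcome, as a careful person would: the job done as asked, in the order asked, and still so for the second after the job is handed in, with the robot touching nothing.
It also fails if it takes over 72 s, if anything falls off the work surface, if the arm or the gripper's body presses on something with over 40 N, if the wrist force passes 120 N, or if a joint passes its speed limit or range.

## Working session

There is one attempt and no reset: what is moved stays moved. The work goes in short steps, Python scripts to look and compute and a tool call to move; the robot and the scene stay as the last step left them, time stands still between calls to the robot, and variables do not carry over. Pictures are saved under pics/ and viewed, at most 10 in all, crops included, and the job is handed in when it is done.

Besides the shell and the picture viewer there is one more tool, called after ">>>" as name(argument=value, ...) on one line, values as JSON. step_arm: Moves the arm, as the interface text tells. Its arguments: {"type":"object","properties":{"series":{"type":"array","items":{"type":"number"}},"grip_force":{"type":"number"}},"required":["series"]}

```bash
ls; mkdir -p pics; cat > h.py <<'E'
import numpy as np, cv2
from rig import arm, imaging
def cam(name):
    c=imaging.calibration(name); K=np.array(c["camera_matrix"]); R=cv2.Rodrigues(np.array(c["rvec"],float))[0]; t=np.array(c["tvec"],float).ravel()
    return K,R,t
def load(name,tag):
    im,d=imaging.capture(name); np.save(f"pics/{tag}_d.npy",d); cv2.imwrite(f"pics/{tag}.png",im); return im,d
def w(name,d,u,v,r=1):
    K,R,t=cam(name); p=d[v-r:v+r+1,u-r:u+r+1]; z=np.median(p[p>0])
    return R.T@(z*np.linalg.inv(K)@[u,v,1]-t)
def wz(name,u,v,z):
    K,R,t=cam(name); r=R.T@np.linalg.inv(K)@[u,v,1]; c=-R.T@t
    return c+r*(z-c[2])/r[2]
def proj(name,P):
    K,R,t=cam(name); q=K@(R@np.array(P,float)+t); return q[:2]/q[2]
E
python3 - <<'E'
from h import *
load("scene","s0"); load("side","d0")
for n in("scene","side"):
    K,R,t=cam(n); print(n,-R.T@t,R[2])
print(arm.pinch_z)
E
```

```text
pics
scene [ 1.35295455 -0.57470803  0.74587634] [-0.73260843  0.41100084 -0.54255248]
side [ 0.30579424 -0.85329704  0.58608648] [ 0.23158102  0.83313338 -0.50225392]
0.0613
```

View pics/s0.png

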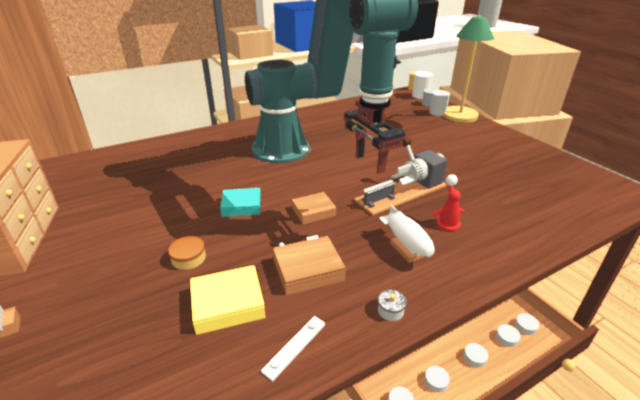

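View pics/d0.png

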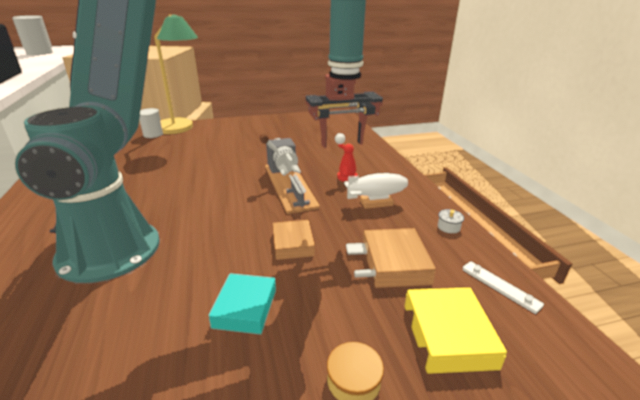

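Rack-like candidates, by scene pixels: turquoise (240,202), small wooden (313,207), large wooden (308,264) and yellow (228,298). The larger wooden one (side view 398,256) fits, because turquoise and yellow are excluded. I'll confirm it in an enlarged crop.

```bash
python3 - <<'E'
from h import *
a=cv2.imread("pics/d0.png")[215:305,320:450]; b=cv2.imread("pics/d0.png")[125:215,235:365]
c=cv2.imread("pics/s0.png")[225:295,260:360]; e=cv2.imread("pics/s0.png")[135:215,345:459]
f=lambda x:cv2.resize(x,(400,280),interpolation=cv2.INTER_CUBIC)
cv2.imwrite("pics/c0.png",np.vstack([np.hstack([f(a),f(b)]),np.hstack([f(c),f(e)])]))
E
```

```text
(no output)
```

View pics/c0.png

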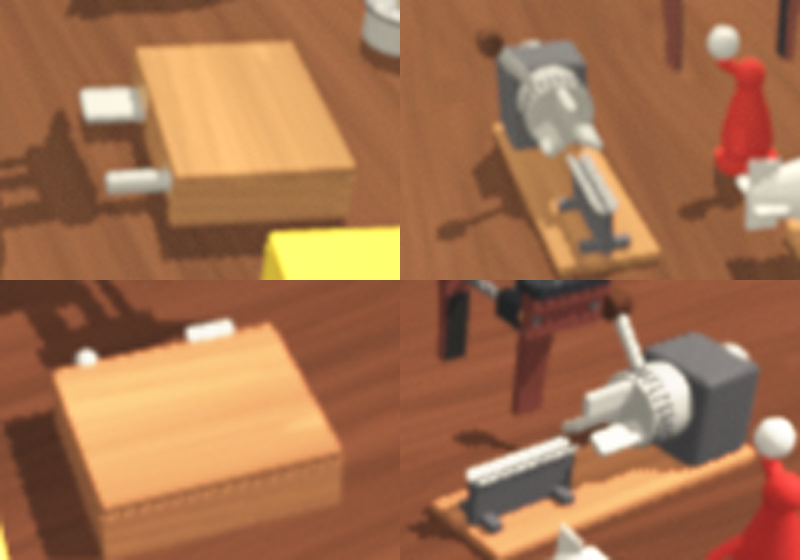

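The crop confirms it. The large wooden rack has a wide flat tang at side (355,248), the spade, and a thin round shank at side (355,273), the mandrel. The chuck's V-rest end points to about (303,209) in the side view, and the lever knob is at about (264,138).

```bash
python3 - <<'E'
from h import *
np.set_printoptions(precision=4,suppress=True)
S=lambda x,y:(320+x/3.077,215+y/3.11); 
for n,p in dict(FL=(137,47),BL=(297,42),BR=(353,167),FR=(172,178)).items(): print("rack side",n,wz("side",*S(*p),.046))
T=lambda x,y:(260+x/4,225+(y-280)/4)
for n,p in dict(FR=(55,375),FL=(268,325),BL=(340,453),BR=(106,513)).items(): print("rack scene",n,wz("scene",*T(*p),.046))
print("tip",wz("side",*S(107,181),.014), wz("scene",*T(82,357),.014),"root",wz("side",*S(168,181),.014))
print("spade",wz("side",*S(82,104),.017),wz("side",*S(138,104),.017))
U=lambda x,y:(235+(x-400)/3.077,125+y/3.11)
for n,p in dict(fl=(565,272),fr=(660,250),bl=(495,125)).items(): print("board side",n,wz("side",*U(*p),.012))
V=lambda x,y:(345+(x-400)/3.509,135+(y-280)/3.5)
for n,p in dict(fl=(430,506),fr=(497,557),br=(757,452)).items(): print("board scene",n,wz("scene",*V(*p),.012))
# headstock top corners z=.11
for n,p in dict(a=(645,350),b=(697,335),c=(757,367),d=(710,385)).items(): print("head scene",n,wz("scene",*V(*p),.11))
d=np.load("pics/s0_d.npy"); ds=np.load("pics/d0_d.npy")
print("knob",w("scene",d,int(V(617,305)[0]),int(V(617,305)[1])),w("side",ds,int(U(489,42)[0]),int(U(489,42)[1])))
# Vrest lips
for p in((470,478),(573,441)): print("lip",wz("scene",*V(*p),.064))
E
```

```text
rack side FL [ 0.6204 -0.1388  0.046 ]
rack side BL [ 0.7505 -0.165   0.046 ]
rack side BR [ 0.716  -0.3138  0.046 ]
rack side FR [ 0.5874 -0.2922  0.046 ]
rack scene FR [ 0.599  -0.2888  0.046 ]
rack scene FL [ 0.6225 -0.141   0.046 ]
rack scene BL [ 0.7509 -0.1641  0.046 ]
rack scene BR [ 0.7262 -0.3119  0.046 ]
tip [ 0.5565 -0.2499  0.014 ] [ 0.5564 -0.2517  0.014 ] root [ 0.6    -0.2612  0.014 ]
spade [ 0.5664 -0.163   0.017 ] [ 0.6098 -0.1742  0.017 ]
board side fl [0.4614 0.0423 0.012 ]
board side fr [0.557  0.0581 0.012 ]
board side bl [0.4432 0.3729 0.012 ]
board scene fl [0.4676 0.0491 0.012 ]
board scene fr [0.5631 0.0567 0.012 ]
board scene br [0.5444 0.383  0.012 ]
head scene a [0.4619 0.2945 0.11  ]
head scene b [0.4623 0.3602 0.11  ]
head scene c [0.5397 0.3645 0.11  ]
head scene d [0.5445 0.3014 0.11  ]
knob [0.4445 0.2635 0.1585] [0.4274 0.2591 0.1589]
lip [0.5105 0.0603 0.064 ]
lip [0.5047 0.1797 0.064 ]
```

```bash
python3 - <<'E'
from h import *
np.set_printoptions(precision=4,suppress=True)
s=arm.get_state(); print(s["ee_pos"],s["ee_rot"],s["finger_gap"],s["contact_force"])
print(np.array(imaging.calibration("wrist")["hand_eye"]),imaging.calibration("wrist")["camera_matrix"])
for p in ((273,231),(311,224),(313,252),(278,256)): print("small",wz("side",*p,.035))
for p in((275,277),(222,295),(213,310)): print("turq",wz("side",*p,.04))
for p in((340,140),(347,180)): print("seal",w("side",np.load("pics/d0_d.npy"),*p))
E
```

```text
[0.5995 0.     0.3019] [-3.1399 -0.0002  1.5708] 1.0008908994672912 [-0.7431  0.5699 -0.0946]
[[-0.0003 -0.9578 -0.2875  0.079 ]
 [ 1.     -0.0002 -0.0004  0.0006]
 [ 0.0004 -0.2875  0.9578 -0.0828]
 [ 0.      0.      0.      1.    ]] [[309.7069   0.     320.6219]
 [  0.     309.7069 199.5168]
 [  0.       0.       1.    ]]
small [ 0.4    -0.0702  0.035 ]
small [ 0.501  -0.0634  0.035 ]
small [ 0.4773 -0.1779  0.035 ]
small [ 0.3955 -0.172   0.035 ]
turq [ 0.3768 -0.246   0.04  ]
turq [ 0.2659 -0.2715  0.04  ]
turq [ 0.2476 -0.3075  0.04  ]
seal [0.6695 0.2262 0.1423]
seal [0.6903 0.1987 0.0087]
```

>>> step_arm(series=[60,-3,-32,-10,0.173,60,-3,-32,-10,0.173,60,-3,-32,-10,0.173,60,-3,-32,-10,0.173,60,-3,-32,-10,0.173,60,-3,-32,-10,0.173,60,-3,-32,-10,0.173,60,-3,-30,-10,0.175,60,0,0,-20,0,60,0,0,-20,0,60,0,0,0,0])

```text
time: 1.48
ee_pos: [0.5747, -0.2534, 0.1807]
ee_rot: [3.14, -0.004, 2.957]
contact_force: [-0.8, -0.1, 0.1]
finger_gap: 0.684
grasp_force: 0.0
```

```bash
cat >> h.py <<'E'
from scipy.spatial.transform import Rotation as Ro
def wpose():
    s=arm.get_state(); T=np.eye(4); T[:3,:3]=Ro.from_euler("xyz",s["ee_rot"]).as_matrix(); T[:3,3]=s["ee_pos"]
    return T@np.array(imaging.calibration("wrist")["hand_eye"])
def wray(T,u,v,z):
    K=np.array(imaging.calibration("wrist")["camera_matrix"]); a=np.array([u-K[0,2],v-K[1,2]]); r=np.hypot(*a); th=r/K[0,0]
    q=T[:3,:3]@np.r_[a/r*np.sin(th),np.cos(th)]; return T[:3,3]+q*(z-T[2,3])/q[2]
def wshot(tag):
    T=wpose(); load("wrist",tag); np.save(f"pics/{tag}_T.npy",T); return T
E
python3 - <<'E'
from h import *
wshot("w1"); s=arm.get_state(); print(s["ee_pos"],s["ee_rot"])
E
```

```text
[ 0.57542739 -0.25370371  0.18188474] [ 3.14095813e+00 -2.07896485e-03  2.95673279e+00]
```

View pics/w1.png

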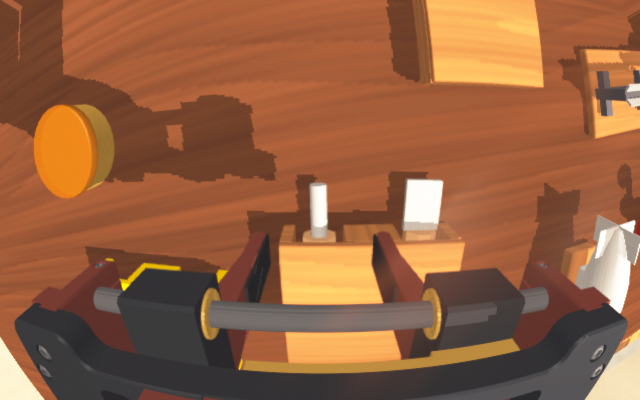

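The round shank runs from its tip at (318,184) to the shoulder at (319,235). The flat tang is at (422,200).

```bash
python3 - <<'E'
from h import *
T=np.load("pics/w1_T.npy")
for p in((318,184),(319,234)): print(wray(T,*p,.019))
E
```

```text
[ 0.55571846 -0.25177774  0.019     ]
[ 0.5990109  -0.25914198  0.019     ]
```

>>> step_arm(series=[60,1,-2,-30,0,60,0,0,-30,0,60,0,0,-25,0,60,0,0,-13,0,60,0,0,0,0,8,0,0,0,0,8,0,0,0,0,8,0,0,0,0,8,0,0,0,0,8,0,0,0,0,8,0,0,0,0], grip_force=25)

```text
time: 2.9
ee_pos: [0.577, -0.256, 0.0847]
ee_rot: [-3.142, -0.0, 2.957]
contact_force: [-0.4, 0.6, 1.4]
finger_gap: 0.151
grasp_force: 24.9
```

>>> step_arm(series=[8,-8,1.5,0,0,8,-15,2.8,0,0,8,-15,2.8,0,0,8,-15,2.8,0,0,8,-15,2.8,0,0,8,-15,2.8,0,0,8,-15,2.8,0,0,8,-15,2.8,0,0,8,-15,2.8,0,0,8,0,0,0,0,8,0,0,0,0])

```text
time: 4.28
ee_pos: [0.4467, -0.2311, 0.0845]
ee_rot: [3.14, -0.005, 2.957]
contact_force: [-5.3, 0.3, 8.5]
finger_gap: 0.154
grasp_force: 25.0
```

>>> step_arm(series=[50,0,0,0,0,50,0,0,0,0,50,0,0,0,0,50,12,-2.2,0,0,50,15,-2.8,0,0,50,15,-2.8,0,0,50,15,-2.8,0,0,50,15,-2.8,0,0,50,0,0,0,0,50,0,0,0,0])

```text
time: 5.52
ee_pos: [0.5205, -0.2452, 0.0844]
ee_rot: [3.141, -0.001, 2.957]
contact_force: [-0.0, 0.5, -0.0]
finger_gap: 0.568
grasp_force: 0.0
```

```bash
python3 - <<'E'
from h import *
wshot("w2"); s=arm.get_state(); print(s["ee_pos"],s["ee_rot"])
E
```

```text
[ 0.52023692 -0.24512939  0.08443859] [ 3.14127705e+00 -1.21401662e-03  2.95679646e+00]
```

View pics/w2.png

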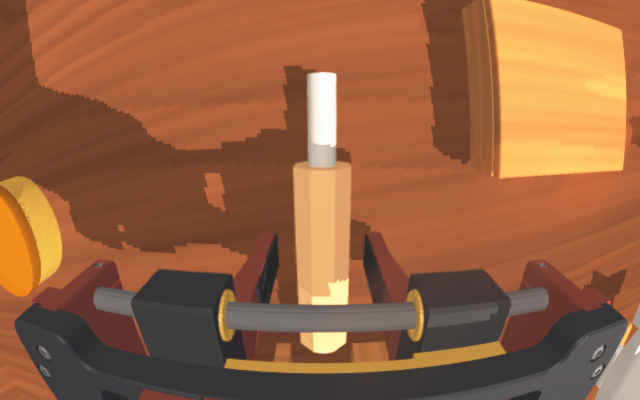

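The mandrel lies free between the fingers: tip (321,73), shoulder top edge (322,164), blunt end near (322,345).

```bash
python3 - <<'E'
from h import *
T=np.load("pics/w2_T.npy")
print(wray(T,321,73,.018),wray(T,322,164,.028)); print(wray(T,322,163,.028)-arm.get_state()["ee_pos"])
E
```

```text
[ 0.42617905 -0.22723172  0.018     ] [ 0.46797898 -0.2345867   0.028     ]
[-0.05271353  0.01062745 -0.05643859]
```

>>> step_arm(series=[20,0,0,0,0,20,0,0,0,0,20,0,0,0,0,20,0,0,0,0,20,0,0,15,0,20,0,0,30,0,20,0,0,40,0,20,0,0,45,0,20,-1,36,0,-0.148,20,-1,36,0,-0.148,20,-1,36,0,-0.148,20,-1,36,0,-0.148,20,-1,36,0,-0.148,20,-1,36,0,-0.148,20,-1,36,0,-0.148,20,-1,36,0,-0.148,20,-1,36,0,-0.148,20,0,0,0,0], grip_force=40)

```text
time: 7.82
ee_pos: [0.5117, 0.0805, 0.2154]
ee_rot: [3.141, -0.0, 1.627]
contact_force: [0.8, 0.4, -2.2]
finger_gap: 0.318
grasp_force: 40.0
```

```bash
python3 - <<'E'
from h import *
wshot("w3"); s=arm.get_state(); print(s["ee_pos"],s["ee_rot"],s["grasp_force"],s["finger_gap"],s["contact_force"])
a=cv2.imread("pics/w3.png"); cv2.imwrite("pics/w3b.png",cv2.resize(a[0:300,120:520],(800,600),interpolation=cv2.INTER_CUBIC))
E
```

```text
[0.5118469  0.07926019 0.21528606] [3.14105100e+00 2.73946064e-04 1.62859209e+00] 39.99582992400974 0.31173996386940894 [ 0.3301521  -0.96227434 -3.46489697]
```

View pics/w3b.png

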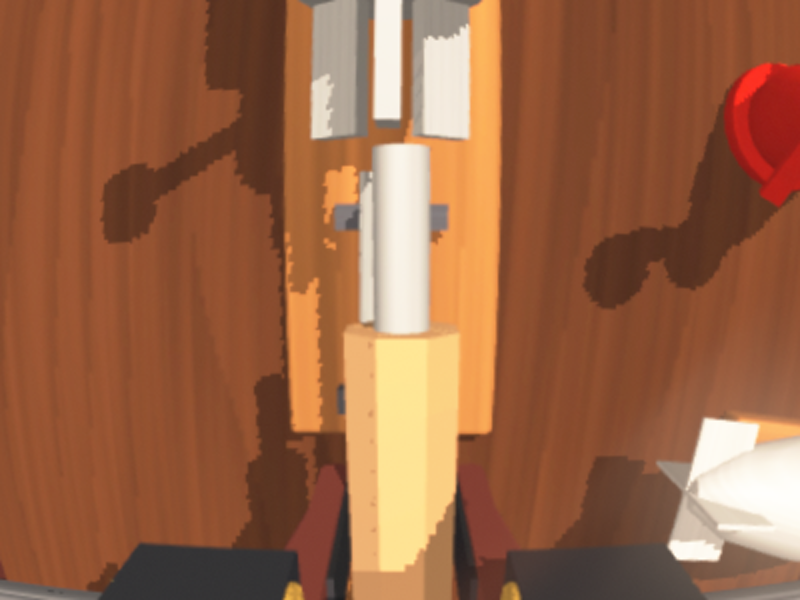

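The crop shows the upper jaw's nose at (387,120), the board's front corners at (291,432) and (492,432), and the V-rest between them. The held mandrel points along the chuck and sits slightly right of it.

```bash
python3 - <<'E'
from h import *
np.set_printoptions(precision=4,suppress=True)
T=np.load("pics/w3_T.npy"); f=lambda x,y,z:wray(T,120+x/2,y/2,z)
print("jaw0 nose",f(374,120,.107),f(401,120,.107),"back",f(373,5,.107),f(403,5,.107))
a,b,c,d=f(291,432,.012),f(492,432,.012),f(286,120,.012),f(499,120,.012)
print("board",a,b,c,d,"mid",(a+b)/2,(c+d)/2)
print("foot",f(334,217,.02),f(448,217,.02))
tip=(f(374,147,.093)+f(431,147,.093))/2
print("tip",tip,"shoulder",(f(345,332,.098)+f(459,332,.098))/2)
print("low jaws",f(311,137,.065),f(470,137,.065))
E
```

```text
jaw0 nose [0.4979 0.1896 0.107 ] [0.506 0.19  0.107] back [0.4953 0.2275 0.107 ] [0.5045 0.2279 0.107 ]
board [0.459  0.0536 0.012 ] [0.5584 0.0592 0.012 ] [0.4526 0.2037 0.012 ] [0.5497 0.2088 0.012 ] mid [0.5087 0.0564 0.012 ] [0.5011 0.2063 0.012 ]
foot [0.478  0.1587 0.02  ] [0.5285 0.1614 0.02  ]
tip [0.5069 0.1832 0.093 ] shoulder [0.5102 0.1224 0.098 ]
low jaws [0.4726 0.189  0.065 ] [0.5315 0.192  0.065 ]
```

```bash
python3 - <<'E'
from h import *
np.set_printoptions(precision=4,suppress=True)
T=np.load("pics/w3_T.npy"); f=lambda x,y,z:wray(T,120+x/2,y/2,z)
print("tip",f(402,147,.150),"shoulder",f(402,332,.157), "V lips left",f(361,320,.064),f(361,172,.064))
E
```

```text
tip [0.507  0.1765 0.15  ] shoulder [0.5095 0.1332 0.157 ] V lips left [0.4946 0.1199 0.064 ] [0.4919 0.1762 0.064 ]
```

>>> step_arm(series=[20,-4.4,0,0,0,20,0,0,-30,0,20,0,0,-25,0,20,0,0,-8,0,20,0,0,-4,0,20,0,0,-3,0,20,0,0,0,0])

```text
time: 8.75
ee_pos: [0.507, 0.0781, 0.1455]
ee_rot: [-3.14, 0.0, 1.625]
contact_force: [-3.9, -1.8, 3.2]
finger_gap: 0.318
grasp_force: 40.0
```

>>> step_arm(series=[20,-1,5,0,0,20,-0.5,10,0,0,20,-0.5,10,0,0,20,-0.5,10,0,0,20,-0.5,10,0,0,20,-0.3,5,0,0,20,0,0,0,0])

```text
time: 9.62
ee_pos: [0.5043, 0.1287, 0.1455]
ee_rot: [3.141, 0.0, 1.625]
contact_force: [-3.6, -1.4, 4.5]
finger_gap: 0.315
grasp_force: 40.0
```

Smooth so far. About 7 mm is left, so I'll step in until contact.

>>> step_arm(series=[20,-1,3,0,0,20,0,2,0,0,20,0,1,0,0,20,0,0,0,0])

```text
time: 10.12
ee_pos: [0.5039, 0.1341, 0.1454]
ee_rot: [3.14, 0.001, 1.625]
contact_force: [-2.8, -6.4, 7.3]
finger_gap: 0.314
grasp_force: 40.0
```

>>> step_arm(series=[20,0,1,0,0,20,0,1,0,0,20,0,0,0,0])

```text
time: 10.5
ee_pos: [0.5038, 0.1359, 0.1454]
ee_rot: [3.14, 0.001, 1.625]
contact_force: [-1.8, -6.5, 6.9]
finger_gap: 0.318
grasp_force: 40.0
```

>>> step_arm(series=[20,0,1,0,0,20,0,1,0,0,20,0,1,0,0,20,0,0,0,0])

```text
time: 11.0
ee_pos: [0.5037, 0.1388, 0.1454]
ee_rot: [3.141, 0.001, 1.625]
contact_force: [-1.8, -7.1, 8.4]
finger_gap: 0.312
grasp_force: 40.0
```

>>> step_arm(series=[20,0,1,0,0,20,0,1,0,0,20,0,0,0,0])

```text
time: 11.38
ee_pos: [0.5037, 0.1392, 0.1454]
ee_rot: [3.141, 0.004, 1.626]
contact_force: [-2.0, -15.4, 8.8]
finger_gap: 0.318
grasp_force: 40.0
```

```bash
python3 - <<'E'
from h import *
wshot("w4")
a=cv2.imread("pics/w4.png"); load("side","d4"); b=cv2.imread("pics/d4.png")[120:210,245:335]
cv2.imwrite("pics/w4b.png",np.hstack([cv2.resize(a[0:200,240:400],(400,500),interpolation=cv2.INTER_CUBIC),cv2.resize(b,(400,500),interpolation=cv2.INTER_CUBIC)]))
E
```

```text
(no output)
```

View pics/w4b.png

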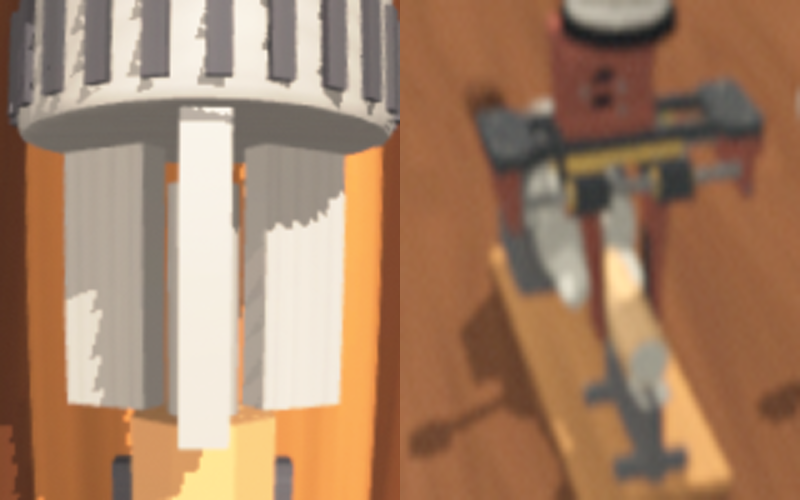

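The shoulder is against the jaw noses, the shank is between the jaws and the body is in the V-rest. Next I'll release and move round to the lever side.

>>> step_arm(series=[20,0,-1.5,0,0,44,0,0,0,0,44,0,0,0,0,44,0,0,0,0,44,0,0,30,0,44,0,0,45,0,44,0,0,45,0,0,-39,0,0,0,0,-39,0,0,0,0,-39,0,0,0,0,0,44,0,0,0,0,44,0,0,0,0,44,0,0,0,0,0,-20,0,0,0,0,-22,0,0,0,0,0,0])

```text
time: 13.48
ee_pos: [0.3851, 0.2718, 0.2213]
ee_rot: [-3.138, 0.001, 1.625]
contact_force: [-0.0, -0.1, 0.4]
finger_gap: 0.006
grasp_force: 0.0
```

```bash
python3 - <<'E'
from h import *
wshot("w5"); load("scene","s5"); s=arm.get_state(); print(s["ee_pos"],s["finger_gap"],s["contact_force"])
a=cv2.imread("pics/w5.png")[100:400]; b=cv2.imread("pics/s5.png")[125:225,340:460]
cv2.imwrite("pics/w5b.png",np.hstack([cv2.resize(a,(440,206)),cv2.resize(b,(360,206))]) if 0 else np.vstack([a,cv2.resize(b,(640,290)) if 0 else np.pad(cv2.resize(b,(360,300)),((0,0),(0,280),(0,0)))]))
E
```

```text
[0.3863463  0.2721277  0.22289321] 0.0035227739181940515 [ 0.08422108 -0.18685129  0.40415938]
```

View pics/w5b.png

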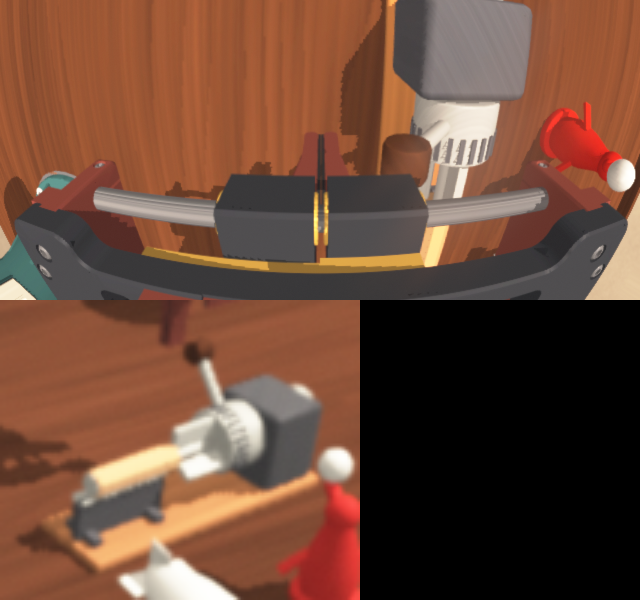

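The mandrel stays seated. The knob is at u≈383–430, v≈240 in the wrist view, just to the right of the closed fingers.

```bash
python3 - <<'E'
from h import *
T=np.load("pics/w5_T.npy")
for z in(.15,.155): print(z,[wray(T,u,v,z) for u,v in((384,250),(406,238),(431,250))])
E
```

```text
0.15 [array([0.42056608, 0.27691641, 0.15      ]), array([0.43224609, 0.28468382, 0.15      ]), array([0.44878181, 0.27755639, 0.15      ])]
0.155 [array([0.4193029 , 0.27931491, 0.155     ]), array([0.43060361, 0.28683008, 0.155     ]), array([0.44660234, 0.27993411, 0.155     ])]
```

>>> step_arm(series=[0,10,0.5,0,0,0,8,0.5,0,0,0,2,0,0,0,0,6,0.3,4,0,0,6,0.3,4,0,0,7,0.4,3.5,0,0,7,0.4,3.5,0,0,7,0.4,2.5,0,0,7,0.4,2.5,0,0,7.5,0.4,1.5,0,0,7.5,0.4,1,0,0,7.5,0.4,0.5,0,0,7.5,0.4,0,0,0,5,0.3,-0.5,0,0,5,0.2,-0.5,0,0,0,0,0,0], grip_force=20)

```text
time: 15.58
ee_pos: [0.4847, 0.2771, 0.2446]
ee_rot: [-3.137, 0.0, 1.625]
contact_force: [-4.8, -0.2, 3.6]
finger_gap: 0.01
grasp_force: 2.7
```

>>> step_arm(series=[0,5,0.2,-1,0,0,5,0.3,-1,0,0,0,0,0,0])

```text
time: 15.95
ee_pos: [0.4949, 0.2776, 0.2426]
ee_rot: [-3.138, 0.0, 1.625]
contact_force: [-5.2, -0.7, 3.5]
finger_gap: 0.006
grasp_force: 2.4
```

>>> step_arm(series=[0,5,0.3,-1.5,0,0,0,0,0,0])

```text
time: 16.2
ee_pos: [0.4997, 0.2779, 0.2411]
ee_rot: [-3.137, 0.0, 1.625]
contact_force: [-5.3, 0.6, 3.0]
finger_gap: 0.007
grasp_force: 2.7
```

>>> step_arm(series=[0,4,0.2,-1.5,0,0,0,0,0,0])

```text
time: 16.45
ee_pos: [0.5033, 0.2781, 0.2395]
ee_rot: [-3.137, 0.0, 1.625]
contact_force: [-6.4, 0.0, 4.2]
finger_gap: 0.005
grasp_force: 3.2
```

>>> step_arm(series=[0,4,0.2,-1.5,0,0,0,0,0,0])

```text
time: 16.7
ee_pos: [0.5068, 0.2782, 0.238]
ee_rot: [-3.136, 0.0, 1.625]
contact_force: [-7.3, 0.0, 4.9]
finger_gap: 0.003
grasp_force: 3.9
```

>>> step_arm(series=[0,3,0.2,-1.2,0,0,0,0,0,0])

```text
time: 16.95
ee_pos: [0.5093, 0.2784, 0.2368]
ee_rot: [-3.135, 0.001, 1.625]
contact_force: [-9.6, -0.2, 6.0]
finger_gap: 0.003
grasp_force: 4.7
```

>>> step_arm(series=[0,2.5,0.1,-1,0,0,0,0,0,0])

```text
time: 17.2
ee_pos: [0.5114, 0.2785, 0.2358]
ee_rot: [-3.134, 0.001, 1.625]
contact_force: [-10.2, 0.2, 6.8]
finger_gap: 0.005
grasp_force: 5.3
```

>>> step_arm(series=[0,2,0.1,-0.8,0,0,0,0,0,0])

```text
time: 17.45
ee_pos: [0.513, 0.2785, 0.235]
ee_rot: [-3.133, 0.001, 1.625]
contact_force: [-11.3, -0.1, 8.8]
finger_gap: 0.004
grasp_force: 5.8
```

>>> step_arm(series=[0,-10,0,0,0,0,-30,0,0,0,0,-40,0,20,0,0,-40,0,40,0,0,0,0,0,0])

```text
time: 18.08
ee_pos: [0.3959, 0.2794, 0.2978]
ee_rot: [3.137, -0.002, 1.626]
contact_force: [0.8, 0.2, -0.6]
finger_gap: 0.006
grasp_force: 0.0
```

```bash
python3 - <<'E'
from h import *
load("scene","s6"); load("side","d6")
b=cv2.imread("pics/s6.png")[125:225,340:460];a=cv2.imread("pics/d6.png")[120:220,235:355]
cv2.imwrite("pics/e6.png",np.hstack([cv2.resize(b,(400,400),interpolation=cv2.INTER_CUBIC),cv2.resize(a,(400,400),interpolation=cv2.INTER_CUBIC)]))
E
```

```text
(no output)
```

View pics/e6.png

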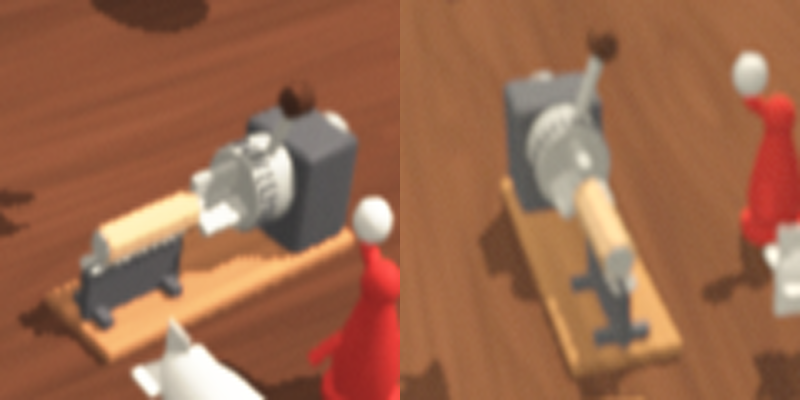

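The mandrel is home in the V-rest, the lever is swung over at scene crop (297,98) with its jaws closed, and the robot is clear of everything. I'm handing in.

```bash
python3 -c "
from rig import arm
print(arm.finish_job())"
```

```text
the job is handed in; nothing more can be done
None
```

The mandrel is in the V-rest with its shank fully home. The lever was swung over until it took about 13–14 N at the knob, then released, and the job is handed in at about 18 s with the arm clear. I never touched the spade or the toys.

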